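# Nip the slate in the tray's cam clamp and slide the tray home

## Robot

A 6-joint arm with a two-finger parallel gripper is mounted at the origin on the work surface. World frame = base frame: x ahead of the robot, y to its left, z up, the work surface at z = 0. Lengths are in mm, angles in degrees, forces in N, time in s.
With the tool pointing down it reaches from about 350 to 850 mm from the base axis. Payload 8.1 kg.
Tool frame: the origin (TCP) lies midway between the tips of the shut fingers; the grasp point (between the pads) lies 19 mm behind it (r.grip_point_offset is the distance from the TCP to the grasp point, in mm); z points along the fingers, y is the line along which they close (so a half turn about z gives the same grasp; the last joint's range is limited). The gripper opens to 85 mm and grips with 20 to 120 N. Pads are 22 mm wide; open, the fingers measure 114 mm over their backs; the gripper's body (76 mm by 85 mm) begins 54 mm behind the grasp point. The pads swing forward as they close: fully open they stand 13 mm farther back than shut.
Start: joints at [-69.007, 7.471, 85.268, -0, 87.261, -4.893], TCP at [261.971, -539.793, 231.292] pointing down, gripper open.
Joint ranges: [-169.43, 169.43], [-51.17, 129.36], [1.28, 143.12], [-76.62, 256.62], [0, 156.53], [-152.29, 152.29]. Speed limits (degrees/s): [136.94, 136.94, 159.86, 180, 180, 180].

## Interface

Orientations are given as [roll, pitch, yaw] about the fixed x, y, z axes, in that order (R = Rz(yaw) Ry(pitch) Rx(roll)).
In Python, from bench import r gives the robot as it stands.
- The arm moves only by the shell command python3 -m inch 'ROWS' [FORCE]. ROWS is JSON, one flat list of numbers, 7 for each row, row after row: the shift along the world's x, y, z in m, then the turn, a rotation vector about the world's x, y, z in degrees, then the closure in counts, from 0 (fully open) to 255 (shut). A call has 1 to 10 rows; each row shifts and turns the commanded pose from where the row before left it; what a row does not reach is not made up. A row lasts 1/10 s, in which the tool goes at most 50 mm and 8.59 degrees, less where a joint would pass 70% of its speed; a pose out of reach is approached as far as the arm can. A call with a gripper value outside its range is refused whole. The fingers move at their own pace and stop on an object; FORCE is the grip in N (left out, the last holds). Time passes only in rows, so rows that do not move let the fingers close. It gives the time, the measured TCP pose, the force and the opening at its end, in the units of the state.
- r.sense(): the state, without advancing time (a new reading comes with each control period).
- r.snapshot(name): name is "scene" or "top"; returns (picture, depth): 480x640x3 uint8, red, green, blue; 480x640 float32, mm along the optical axis (not along the pixel's ray), 0 where there is no reading.
- r.get_calibration(name): a dict with "fovy" (degrees; the focal length in pixels is half the picture's height over the tangent of half this angle, whatever the lens; pixels are square), "cx", "cy" (the principal point, pixels), "position" and "rotation" of the camera in the world. Camera axes: x right, y up, looking along -z (the intrinsics and any distortion apply to the point x, -y, -z); pixel columns grow to the right and rows downward; lengths in mm; the calibration is good to about 2 mm. A picture is of the moment at which its call begins. get_calibration takes no time and is no camera call.
- r.hand_in(): hands the job in, once; it reports no verdict.
The state is a dict: "time": time; "joint_pos": joint angles; "qd": joint speeds; "joint_efforts": joint torques, N m; "tool_pos": TCP position; "tcp_rot": TCP orientation; "ft_force": force on the tool from outside, world axes, zero at the start; "wrist_torque": the same for the moment, N m; "finger_gap": finger opening in mm.
Only numpy, scipy, OpenCV 4.12 (cv2) and the standard library are available. Lean on these libraries where they do the work, as an engineer would, in place of code of your own. Each camera call takes 0.05 s, during which the arm holds its last target. There are 200 camera calls.

## Task

Turn the black ball knob on the slide tray clockwise (seen from above) until its cam has pushed the grey slate square against the fence and holds it firmly, but gently enough not to crack it, and let go of the knob. Then push the tray fully home under the bench top, with the slate still held and the rule case and crayon holder left alone.

Things in the scene. Friction and masses are not known exactly. Their poses are not given: they have to be found in the camera images.
- bench: raised birch plywood bench top, 200 mm deep, 440 wide, top face 76 and underside 60 mm above the work surface, front edge at its x = 250 mm. Origin: on the work surface under the front face of the pull flange as the tray stands drawn out; x points in under the top (the way the tray goes home), y left, z up.
- tray (a joint): steel slide tray, 320 mm deep, 370 wide, floor 14 mm above the work surface, rim 32 mm; slides along the bench's x. 0 = drawn out as at the start, 0.11 = fully home on its stop (m). About 5 N moves it, and it stays where it is left.
- pull (a point): middle of the front face, 10 mm below the top edge, of the upright steel pull flange at the tray's front (100 mm wide, 4 thick, top edge 64 mm above the work surface). Moves with the tray; same axes as the bench. Push here along x to send the tray home.
- ball (a point): centre of the smooth black ball knob, 35 mm diameter, 75 mm above the work surface, 75 mm behind the pull flange, on an upright 12 mm stem. It is slippery (friction about 0.4): gripped above or below its widest part it slips, gripped level with its centre with 40 to 60 N it turns, about the vertical through this point.
- knob: ball, stem and cam in one. Origin on the axis 15 mm above the work surface. Cam disc, 18 mm radius, 10 high, centre 10 mm off the axis towards its own -x. Backed off at the bench's yaw; starts 0.5-0.8 rad clockwise of that; nips after 0.5-1.6 rad more clockwise. Free turning takes 0.17 N m (standing still, friction may hold 0.17 either way); each newton of nip adds about 0.015 N m. Stays put.
- slate: pale grey slate 80 x 80 x 7 mm, 123 g, loose on the tray floor between cam and fence; origin at the centre of its underside. The fence, a rubber-faced bar behind it about 100 mm behind the knob's axis, was set by hand (only known within 3 mm either way) and gives about 1 mm per 12 N. Held properly the slate is nipped with 7 to 18 N (aim for 12); above 28 N it cracks.
- rule: bystander: chrome measuring rule case 60 x 56 x 34 mm high, lying loose in the tray left of the slate; origin at the centre of its underside.
- crayon: bystander: red marking crayon holder 115 x 15 x 15 mm, lying loose in the tray right of the slate, beyond a row of six black wire slate hooks; origin at the centre of its underside.
Mind the look-alikes: they are no part of the job. There is more than one size of the slate; the one meant has the size given above.

How it is judged (in metres and radians):
On the way, in this order (a step that is already met when the one before it is completed fails the run):
1. tray still out, the slate is nipped with 7 to 18 N and the knob let go (contact force between knob and slate between 7 and 18 N and contact force between the fingers and knob below 0.3 N and value of joint tray below 0.04 m), for 0.2 s.
2. the tray is pushed home (value of joint tray above 0.106 m), for 0.2 s.
At the end, for the whole second after the job is handed in: The tray is home (within 4 mm of its stop), the slate lies flat and still in the tray, nipped by the knob's cam with 7 to 18 N, and the rule case and crayon holder lie level (within 0.2 rad) in the tray (contact force between knob and slate between 7 and 18 N and value of joint tray above 0.106 m and angle between slate's own z axis and vertical below 0.1 rad and angle between each of rule, crayon's own z axis and vertical below 0.2 rad and linear speed of slate below 0.02 m/s); the robot touches nothing.
It fails at once if the cam presses the slate with more than 28 N (it cracks) (contact force between knob and slate above 28 N).
It fails at once if the rule case or the crayon holder is touched by the robot (contact force between any of the fingers, the arm and rule above 1 N or contact force between any of the fingers, the arm and crayon above 1 N).
It fails at once if the rule case is tipped over (angle between rule's own z axis and vertical above 0.5 rad).
It also fails if it takes over 58 s, if anything falls off the work surface, if the arm or the gripper's body presses on something with over 40 N, if the wrist force passes 120 N, or if a joint passes its speed limit or range.

## Working session

There is one attempt and no reset: what is moved stays moved. The work goes in short steps, Python scripts to look and compute and a shell command to move; the robot and the scene stay as the last step left them, time stands still between calls to the robot, and variables do not carry over. Pictures are saved under pics/ and viewed, on a budget of 10 in all, crops included, one or two more only if the job needs it, and the job is handed in when it is done.

```bash
ls; mkdir -p pics
python3 - <<'E'
from bench import r
import cv2,numpy as np
s=r.sense();print(s)
for n in("scene","top"):
    p,d=r.snapshot(n);np.savez(f"pics/{n}0.npz",p=p,d=d);cv2.imwrite(f"pics/{n}0.png",p[:,:,::-1]);print(n,r.get_calibration(n))
E
```

```text
pics
{'time': 0.0, 'joint_pos': array([-6.90050833e+01,  7.51670476e+00,  8.53286679e+01,  5.53692349e-04,
        8.72621636e+01, -4.89133236e+00]), 'qd': array([-0.00065059, -0.05113754,  0.133195  ,  0.01643116, -0.00710274,
       -0.0048657 ]), 'joint_efforts': array([ 1.28803309e-03, -5.69404364e+01, -5.00545156e+01, -4.84017050e-05,
        1.48191716e-02,  3.19157232e-05]), 'tool_pos': array([ 261.79328055, -539.26292926,  230.23365413]), 'tcp_rot': array([-1.79892903e+02, -9.72019248e-03,  2.58862130e+01]), 'ft_force': array([ 0.63757979, -0.36879468, -0.0984577 ]), 'wrist_torque': array([ 0.01590177,  0.04968764, -0.02125954]), 'finger_gap': 85.4662252808639}
scene {'fovy': 56.57335781301782, 'cx': 310.7935788693504, 'cy': 244.82432278413415, 'position': array([ 959.20556196, -186.82236456,  482.10251748]), 'rotation': array([50.71463909,  0.37192013, 65.14400751])}
top {'fovy': 54.31789123906477, 'cx': 317.96569129938297, 'cy': 240.3607698137796, 'position': array([381.82829392,   3.79487522, 799.41241541]), 'rotation': array([  9.66567518,   0.3615962 , -91.24053758])}
```

View pics/top0.png

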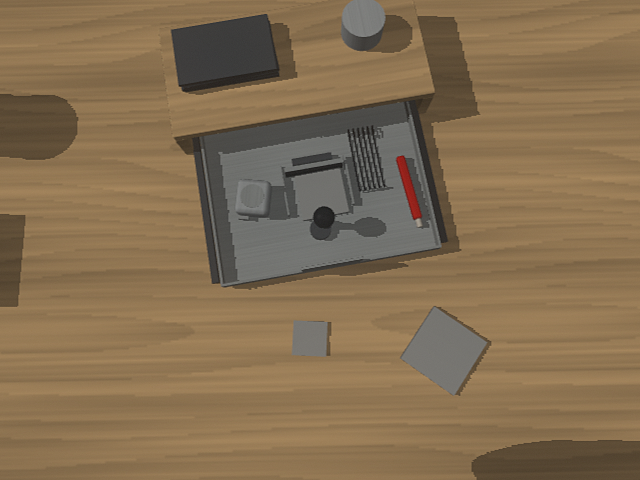

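View pics/scene0.png

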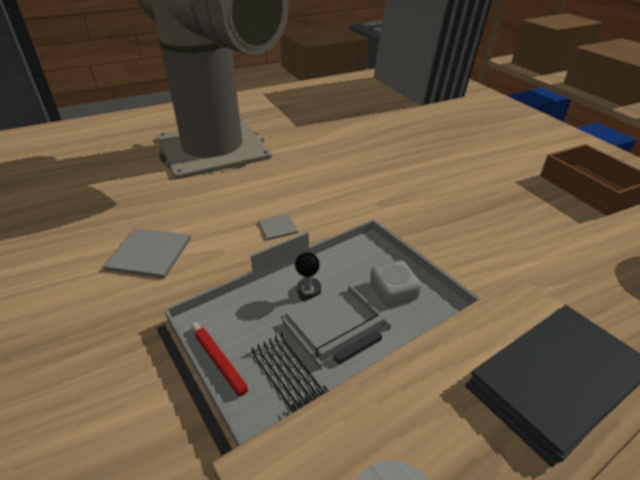

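The top view shows the black ball at about (324,216), the nipped slate at (322,190), the rule case at (253,197), the crayon at (408,190) and the pull flange along (305,270)–(365,258). In the scene view the ball is at (307,265).

Look-alikes:
- Loose slates on the table at top (311,338), which is small, and (445,350), which is large. Neither lies in the tray.
- The ball's shadow at (370,227) and the cam at (321,231). The black ball at (324,216) is the only knob.

```bash
cat > h.py <<'E'
import numpy as np,cv2
from scipy.spatial.transform import Rotation as R
from bench import r
def cam(n):
    c=r.get_calibration(n);return c,R.from_euler('xyz',c['rotation'],degrees=True).as_matrix(),240/np.tan(np.radians(c['fovy']/2))
def ray(n,u,v):
    c,M,f=cam(n);u=np.asarray(u,float);v=np.asarray(v,float)
    return c['position'],np.stack([(u-c['cx'])/f,-(v-c['cy'])/f,-np.ones_like(u)],-1)@M.T
def onz(n,u,v,z):
    p,d=ray(n,u,v);return p+d*((z-p[2])/d[...,2])[...,None]
def tri(a,b):
    p,d=ray('top',*a);q,e=ray('scene',*b)
    s=np.linalg.lstsq(np.stack([d,-e],1),q-p,rcond=None)[0]
    A=p+s[0]*d;B=q+s[1]*e;return (A+B)/2,np.linalg.norm(A-B)
def cloud(n,d):
    v,u=np.mgrid[:480,:640];p,D=ray(n,u,v);return p+D*d[...,None]
def ball(n,p,box):
    u0,v0,u1,v1=box;m=(p[v0:v1,u0:u1].max(2)<38).astype(np.uint8)
    k,l,st,ce=cv2.connectedComponentsWithStats(m);return [(st[i].tolist(),(ce[i]+[u0,v0]).round(1).tolist()) for i in range(1,k) if st[i,4]>30]
E
python3 - <<'E'
from h import *
T=np.load('pics/top0.npz');S=np.load('pics/scene0.npz')
print(ball('top',T['p'],(295,195,350,250)));print(ball('scene',S['p'],(285,245,335,300)))
P=cloud('top',T['d'])
b=P[(abs(P[...,2]-76)<3)&(P[...,0]>500)]
print('bench top pts',len(b),cv2.minAreaRect(b[:,:2].astype(np.float32)))
# bench front edge: lowest row per column with z~76
m=(abs(P[...,2]-76)<5); E=[]
for u in range(190,425,5):
    v=np.where(m[80:180,u])[0]
    if len(v):E.append((u,v.max()+80.5))
E=np.array(E);W=onz('top',E[:,0],E[:,1],76)
vx,vy,x0,y0=cv2.fitLine(W[:,:2].astype(np.float32),cv2.DIST_HUBER,0,.01,.01).ravel()
print('edge dir',np.degrees(np.arctan2(vy,vx)),x0,y0,len(W))
nb=(P[...,2]>55)&(P[...,2]<95);nb[:195]=0;nb[300:]=0;nb[:,:295]=0;nb[:,390:]=0
q=P[nb&(np.arange(480)[:,None]<245)];print('ball pts',len(q),np.median(q,0),q[:,2].max())
A=np.c_[2*q,np.ones(len(q))];s=np.linalg.lstsq(A,(q**2).sum(1),rcond=None)[0];print('sphere',s[:3],np.sqrt(s[3]+s[:3]@s[:3]))
q=P[nb&(np.arange(480)[:,None]>=245)];print('flange pts',len(q),cv2.minAreaRect(q[:,:2].astype(np.float32)) if len(q) else '',q[:,2].max() if len(q) else '')
c=np.vstack([cv2.resize(T['p'][110:290,180:450],(800,533),interpolation=cv2.INTER_CUBIC)]);cv2.imwrite('pics/c1.png',c[:,:,::-1])
E
```

```text
[([19, 12, 20, 21, 143], [325.4, 217.2])]
[([10, 7, 24, 25, 443], [306.6, 264.1]), ([13, 45, 21, 10, 83], [305.2, 295.2])]
bench top pts 19117 ((719.5357666015625, 24.648727416992188), (392.8723449707031, 439.691650390625), 8.854228973388672)
edge dir -81.057465 713.09686 25.370028 47
ball pts 376 [540.02287985  -2.94803475  86.52040917] 94.20192761178032
sphere [542.61004477  -3.19287347  75.42120851] 16.816955782159706
flange pts 188 ((470.6466369628906, -14.723731994628906), (4.387612819671631, 98.88211059570312), 8.882220268249512) 66.28674638152734
```

View pics/c1.png

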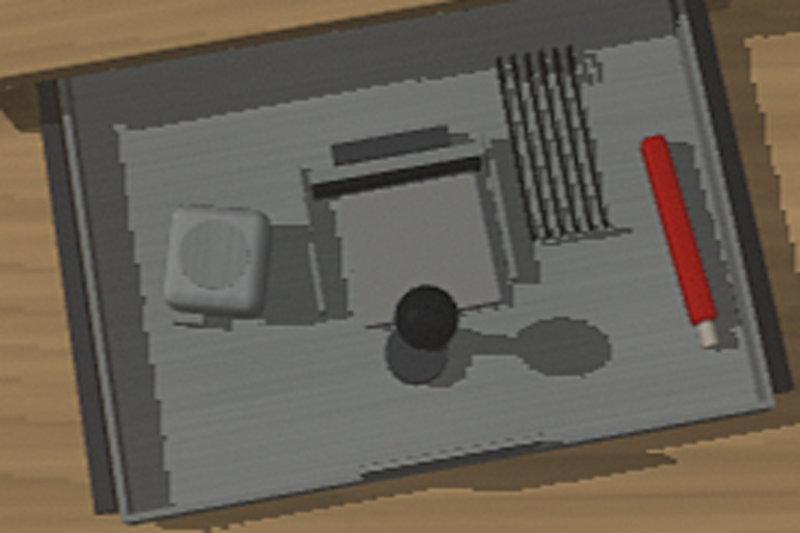

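The crop confirms the choice: the ball at crop (427,318) stands on a stem over the cam, with the slate and dark-faced fence behind it. The numbers agree with each other: bench yaw is about 8.9°, the ball is at (542.6,-3.2,75), and the flange front at (468.6,-15) gives the same ball axis within 0.3 mm. Next I move to above the ball with yaw at about 100°.

```bash
python3 -m inch '[0.022,0.042,0,0,0,7.4,0, 0.022,0.042,0,0,0,7.4,0, 0.022,0.042,0,0,0,7.4,0, 0.022,0.042,0,0,0,7.4,0, 0.022,0.042,0,0,0,7.4,0, 0.022,0.042,0,0,0,7.4,0, 0.022,0.042,0,0,0,7.4,0, 0.022,0.042,0,0,0,7.4,0, 0.022,0.042,0,0,0,7.4,0, 0.022,0.042,0,0,0,7.4,0]' 50
python3 -m inch '[0.015,0.029,-0.02,0,0,0,60, 0.015,0.029,-0.02,0,0,0,60, 0.015,0.029,-0.02,0,0,0,60, 0.0156,0.0296,-0.02,0,0,0,60, 0,0,0,0,0,0,60, 0,0,0,0,0,0,60, 0,0,0,0,0,0,60]'; python3 -c "
from bench import r;print(r.grip_point_offset,r.sense())"
```

```text
time: 1.1
tool_pos: [482.3, -117.9, 231.0]
tcp_rot: [-180.0, -0.0, 100.2]
ft_force: [0.8, -1.2, -0.2]
finger_gap: 85.6
time: 1.8
tool_pos: [542.6, -3.8, 151.8]
tcp_rot: [180.0, 0.0, 99.9]
ft_force: [-0.3, -0.6, 0.2]
finger_gap: 65.3
18.700000000000003 {'time': 1.8, 'joint_pos': array([-5.80337268e+00,  1.55101122e+00,  9.99268417e+01, -2.22195395e-02,
        7.84988445e+01, -1.56712461e+01]), 'qd': array([-0.71043011, -0.79247675, -0.23251556, -0.00213203,  0.03118152,
        0.24332134]), 'joint_efforts': array([ 7.93365464e-01, -4.86412632e+01, -4.75747204e+01,  6.58702967e-02,
        1.60404306e-02,  7.19497024e-03]), 'tool_pos': array([542.60832525,  -3.82399409, 151.77613258]), 'tcp_rot': array([1.79983446e+02, 2.72599569e-02, 9.98722954e+01]), 'ft_force': array([-0.28828016, -0.6128024 ,  0.24815071]), 'wrist_torque': array([-0.02368712,  0.08544663, -0.03317466]), 'finger_gap': 65.34852352242454}
```

```bash
python3 -m inch '[0,0.0005,-0.025,0,0,0,60, 0,0,-0.025,0,0,0,60, 0,0,-0.025,0,0,0,60, 0,0,-0.022,0,0,0,60, 0,0,0,0,0,0,60, 0,0,0,0,0,0,60]'; python3 -c "
from h import *
p,d=r.snapshot('scene');cv2.imwrite('pics/s1.png',cv2.resize(p[200:350,200:400],(800,600),interpolation=cv2.INTER_CUBIC)[:,:,::-1])"
```

```text
time: 2.4
tool_pos: [542.8, -3.6, 55.3]
tcp_rot: [180.0, 0.0, 99.8]
ft_force: [-0.0, -0.4, -0.1]
finger_gap: 65.1
```

View pics/s1.png

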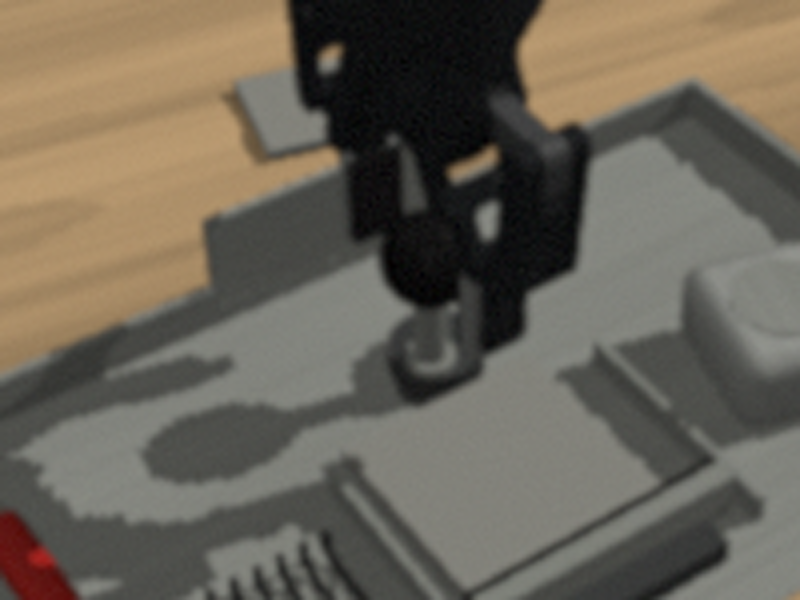

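The fingers straddle the ball, which is at crop (428,258), with clearance on both sides. I close with 50 N.

```bash
python3 -m inch '[0,0,0,0,0,0,200, 0,0,0,0,0,0,200, 0,0,0,0,0,0,200, 0,0,0,0,0,0,200, 0,0,0,0,0,0,200, 0,0,0,0,0,0,200]' 50;  python3 -c "
from bench import r;s=r.sense();print(s['wrist_torque'],s['tool_pos'])"
python3 -m inch '[0,0,0,0,0,-1.5,200, 0,0,0,0,0,-1.5,200, 0,0,0,0,0,-1.5,200, 0,0,0,0,0,-1.5,200]';  python3 -c "
from bench import r;s=r.sense();print(s['wrist_torque'],s['tool_pos'])"
```

```text
time: 3.05
tool_pos: [543.6, -3.0, 56.2]
tcp_rot: [179.9, 0.1, 99.9]
ft_force: [-3.1, -0.8, 7.1]
finger_gap: 32.4
[-0.12118088  0.57352488 -0.03861149] [543.58063862  -2.95633785  56.16042258]
time: 3.45
tool_pos: [543.6, -2.9, 56.1]
tcp_rot: [179.9, 0.0, 93.8]
ft_force: [-2.3, -0.8, 7.3]
finger_gap: 32.4
[-0.11946174  0.44784991  0.21394956] [543.62334838  -2.92550957  56.14536406]
```

```bash
cat > t.py <<'E'
from bench import r
s=r.sense();print(round(s['time'],2),'tz %.3f yaw %.2f gap %.1f F'%(s['wrist_torque'][2],s['tcp_rot'][2],s['finger_gap']),s['ft_force'].round(1),s['tool_pos'].round(1))
E
python3 -m inch '[0,0,0,0,0,-1.5,200, 0,0,0,0,0,-1.5,200]' >/dev/null; python3 t.py
python3 -m inch '[0,0,0,0,0,-1.5,200, 0,0,0,0,0,-1.5,200]' >/dev/null; python3 t.py
python3 -m inch '[0,0,0,0,0,-1.5,200, 0,0,0,0,0,-1.5,200]' >/dev/null; python3 t.py
python3 -m inch '[0,0,0,0,0,-1.5,200, 0,0,0,0,0,-1.5,200]' >/dev/null; python3 t.py
python3 -m inch '[0,0,0,0,0,-1.5,200, 0,0,0,0,0,-1.5,200]' >/dev/null; python3 t.py
python3 -m inch '[0,0,0,0,0,-1.5,200, 0,0,0,0,0,-1.5,200]' >/dev/null; python3 t.py
python3 -c "
from h import *
p,d=r.snapshot('scene');cv2.imwrite('pics/s2.png',cv2.resize(p[200:350,200:400],(800,600),interpolation=cv2.INTER_CUBIC)[:,:,::-1])"
```

```text
3.65 tz 0.252 yaw 90.85 gap 32.3 F [-2.2 -0.7  7.4] [543.7  -3.   56.2]
3.85 tz 0.198 yaw 87.85 gap 32.4 F [-2.8 -1.2  6.7] [543.7  -3.   56.1]
4.05 tz 0.219 yaw 84.85 gap 32.8 F [-2.4 -0.4  7.3] [543.8  -3.   56.2]
4.25 tz 0.172 yaw 81.85 gap 32.9 F [-1.  -1.2  7.1] [543.8  -2.9  56.2]
4.45 tz 0.170 yaw 78.85 gap 32.1 F [-1.7 -0.7  6.8] [543.8  -2.9  56.2]
4.65 tz 0.165 yaw 75.85 gap 32.7 F [-0.7 -0.8  6.7] [543.8  -2.9  56.1]
```

View pics/s2.png

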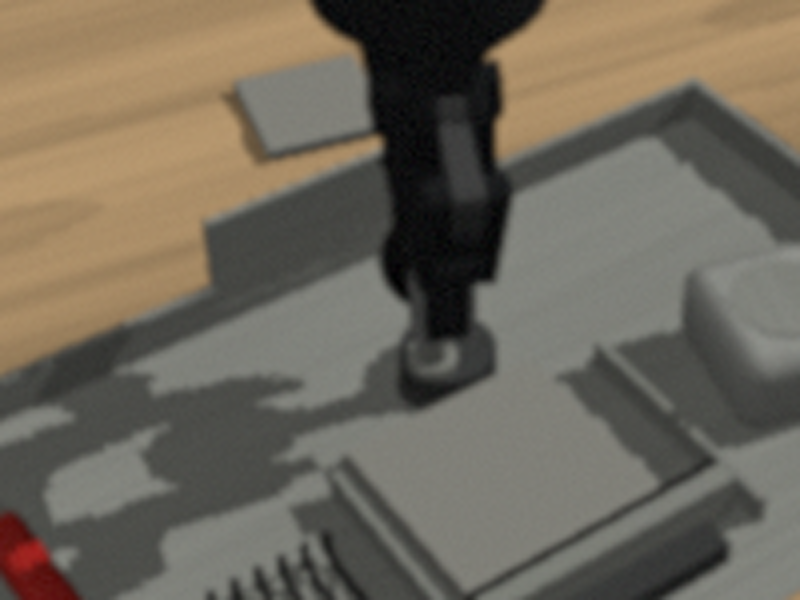

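The cam has turned with the ball: its lobe is now right of the stem, at crop (470,350). Free torque is about 0.17–0.2. I continue in small steps and read the torque after each.

```bash
python3 -m inch '[0,0,0,0,0,-1,200, 0,0,0,0,0,-1,200]' >/dev/null; python3 t.py
python3 -m inch '[0,0,0,0,0,-1,200, 0,0,0,0,0,-1,200]' >/dev/null; python3 t.py
python3 -m inch '[0,0,0,0,0,-1,200, 0,0,0,0,0,-1,200]' >/dev/null; python3 t.py
python3 -m inch '[0,0,0,0,0,-1,200, 0,0,0,0,0,-1,200]' >/dev/null; python3 t.py
python3 -m inch '[0,0,0,0,0,-1,200, 0,0,0,0,0,-1,200]' >/dev/null; python3 t.py
```

```text
4.9 tz 0.239 yaw 73.87 gap 33.0 F [-1.1 -0.9  6. ] [543.9  -3.   56.2]
5.1 tz 0.174 yaw 71.87 gap 32.8 F [-1.7 -1.2  5.9] [543.9  -3.   56.2]
5.3 tz 0.257 yaw 69.87 gap 32.8 F [-2.2 -0.9  6.5] [543.9  -3.   56.2]
5.5 tz 0.250 yaw 67.88 gap 32.7 F [-0.  -1.4  6.2] [543.9  -3.   56.2]
5.7 tz 0.322 yaw 65.88 gap 32.4 F [-1.5 -1.1  5.5] [544.   -3.   56.2]
```

```bash
for i in 1 2 3 4 5; do python3 -m inch '[0,0,0,0,0,0,200]' >/dev/null; python3 t.py; done
```

```text
5.8 tz 0.173 yaw 65.88 gap 32.8 F [-0.5 -0.9  5.9] [543.9  -3.   56.2]
5.9 tz 0.148 yaw 65.91 gap 32.9 F [-1.1 -0.9  6.1] [543.9  -3.   56.2]
6.0 tz 0.204 yaw 65.91 gap 32.5 F [-2.  -0.4  6.3] [543.9  -3.   56.2]
6.1 tz 0.202 yaw 65.91 gap 32.8 F [-1.1 -1.3  5.9] [543.9  -3.   56.2]
6.2 tz 0.225 yaw 65.91 gap 32.7 F [-0.9 -0.1  6. ] [543.9  -3.   56.2]
```

```bash
for i in 1 2 3 4; do python3 -m inch '[0,0,0,0,0,-0.5,200]' >/dev/null; python3 t.py; done
```

```text
6.3 tz 0.364 yaw 65.42 gap 32.8 F [-1.9  0.2  5.6] [544.   -3.   56.2]
6.4 tz 0.369 yaw 64.90 gap 32.9 F [-1.1 -1.3  6. ] [543.9  -3.   56.2]
6.5 tz 0.373 yaw 64.40 gap 33.1 F [ 0.4 -1.5  5.7] [543.9  -3.   56.2]
6.6 tz 0.378 yaw 63.91 gap 32.6 F [-0.7 -1.8  6. ] [543.9  -3.   56.2]
```

While moving, torque is about 0.37 against a free value of about 0.195. At 0.015 N m per N that is roughly 12 N of nip. I let go and rise.

```bash
python3 -m inch '[0,0,0,0,0,0,60, 0,0,0,0,0,0,60, 0,0,0,0,0,0,60, 0,0,0,0,0,0,60, 0,0,0,0,0,0,60, 0,0,0,0,0,0,60]' ; python3 t.py
python3 -m inch '[0,0,0.025,0,0,0,60, 0,0,0.025,0,0,0,60, 0,0,0.025,0,0,0,60, 0,0,0.025,0,0,0,60, 0,0,0,0,0,0,60]'; python3 t.py
python3 -m inch '[-0.03,-0.005,0,0,0,-8,200, -0.03,-0.005,0,0,0,-8,200, -0.03,-0.005,0,0,0,-8,200, -0.03,-0.005,0,0,0,-8,255, 0,0,0,0,0,-8,255, 0,0,0,0,0,-8,255, 0,0,0,0,0,-7,255, 0,0,0,0,0,0,255, 0,0,0,0,0,0,255]'; python3 t.py
python3 - <<'E'
from h import *
p,d=r.snapshot('top');q,e=r.snapshot('scene');np.savez('pics/a.npz',p=p,d=d,q=q,e=e)
cv2.imwrite('pics/c2.png',np.vstack([cv2.resize(p[150:250,240:400],(480,300),interpolation=3),cv2.resize(q[235:335,240:400],(480,300),interpolation=3)])[:,:,::-1])
E
```

```text
time: 7.2
tool_pos: [542.5, -2.7, 54.2]
tcp_rot: [-180.0, 0.0, 63.9]
ft_force: [-0.3, 0.0, -0.6]
finger_gap: 65.5
7.2 tz -0.048 yaw 63.89 gap 65.5 F [-0.3  0.  -0.6] [542.5  -2.7  54.2]
time: 7.7
tool_pos: [545.2, -2.9, 158.8]
tcp_rot: [179.6, -0.1, 63.9]
ft_force: [0.9, -0.4, 0.2]
finger_gap: 65.0
7.7 tz 0.042 yaw 63.89 gap 65.0 F [ 0.9 -0.4  0.2] [545.2  -2.9 158.8]
time: 8.6
tool_pos: [422.3, -22.6, 153.8]
tcp_rot: [-180.0, 0.0, 9.1]
ft_force: [-0.8, -0.5, -0.9]
finger_gap: 0.4
8.6 tz -0.003 yaw 9.10 gap 0.4 F [-0.8 -0.5 -0.9] [422.3 -22.6 153.8]
```

View pics/c2.png

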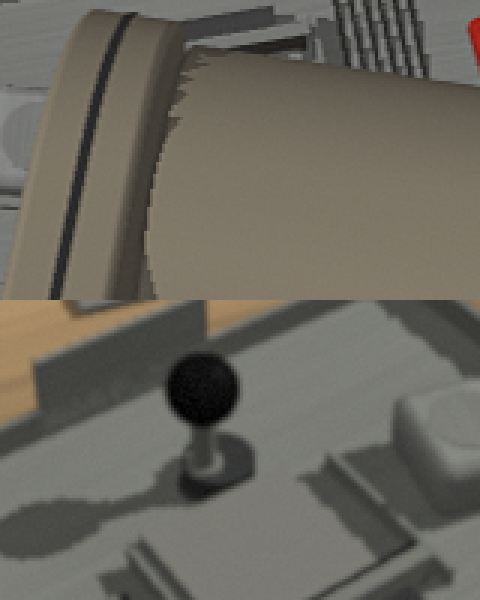

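The cam lobe now lies left of the stem and bears on the slate edge, at scene crop (215,490). The ball is free and the slate is flat against the fence. Next I descend in front of the flange and push along the bench x (0.988, 0.155).

```bash
python3 -m inch '[0.015,0.003,-0.025,0,0,0,255, 0,0,-0.03,0,0,0,255, 0,0,-0.03,0,0,0,255, 0,0,-0.023,0,0,0,255, 0,0,0,0,0,0,255]'; 
python3 -m inch '[0.005,0.0008,0,0,0,0,255, 0.003,0.0005,0,0,0,0,255, 0.003,0.0005,0,0,0,0,255]'; 
python3 -m inch '[0.003,0.0005,0,0,0,0,255, 0.003,0.0005,0,0,0,0,255]' ;
python3 -m inch '[0.003,0.0005,0,0,0,0,255, 0.003,0.0005,0,0,0,0,255]'
```

```text
time: 9.2
tool_pos: [434.4, -19.2, 42.7]
tcp_rot: [-179.9, 0.4, 9.0]
ft_force: [-0.9, -0.0, -0.3]
finger_gap: -0.5
time: 9.5
tool_pos: [450.5, -18.1, 48.1]
tcp_rot: [179.9, -0.2, 8.9]
ft_force: [-0.6, -0.5, 0.1]
finger_gap: 0.2
time: 9.7
tool_pos: [455.4, -16.9, 47.0]
tcp_rot: [180.0, -0.1, 8.9]
ft_force: [-0.3, 1.3, -0.7]
finger_gap: 0.1
time: 9.9
tool_pos: [460.1, -15.9, 46.2]
tcp_rot: [-180.0, 0.1, 8.9]
ft_force: [-6.8, -1.7, 4.1]
finger_gap: 0.0
```

```bash
python3 -m inch '[0.003,0.0005,0,0,0,0,255, 0.004,0.0006,0,0,0,0,255, 0.004,0.0006,0,0,0,0,255, 0.004,0.0006,0,0,0,0,255, 0.004,0.0006,0,0,0,0,255, 0.004,0.0006,0,0,0,0,255, 0.004,0.0006,0,0,0,0,255, 0.004,0.0006,0,0,0,0,255, 0.004,0.0006,0,0,0,0,255, 0.004,0.0006,0,0,0,0,255]'
python3 -m inch '[0.004,0.0006,0,0,0,0,255, 0.004,0.0006,0,0,0,0,255, 0.004,0.0006,0,0,0,0,255, 0.004,0.0006,0,0,0,0,255, 0.004,0.0006,0,0,0,0,255, 0.004,0.0006,0,0,0,0,255, 0.004,0.0006,0,0,0,0,255, 0.004,0.0007,0,0,0,0,255, 0.004,0.0007,0,0,0,0,255, 0.004,0.0007,0,0,0,0,255]'
```

```text
time: 10.9
tool_pos: [498.8, -9.8, 46.0]
tcp_rot: [-180.0, 0.1, 8.9]
ft_force: [-6.2, 0.3, 4.8]
finger_gap: 0.0
time: 11.9
tool_pos: [538.7, -3.5, 45.9]
tcp_rot: [-180.0, 0.1, 8.9]
ft_force: [-4.9, -0.2, 3.7]
finger_gap: -0.1
```

```bash
python3 -m inch '[0.004,0.0006,0,0,0,0,255, 0.004,0.0006,0,0,0,0,255, 0.004,0.0006,0,0,0,0,255, 0.004,0.0006,0,0,0,0,255, 0.003,0.0005,0,0,0,0,255, 0.002,0.0003,0,0,0,0,255, 0.002,0.0003,0,0,0,0,255]'
python3 -m inch '[0.001,0.0002,0,0,0,0,255, 0.001,0.0001,0,0,0,0,255]' | sed -n 2,4p
python3 -m inch '[0.001,0.0002,0,0,0,0,255, 0.001,0.0001,0,0,0,0,255]' | sed -n 2,4p
python3 -m inch '[0.001,0.0002,0,0,0,0,255, 0,0,0,0,0,0,255]' | sed -n 2,4p
```

```text
time: 12.6
tool_pos: [561.8, 0.1, 45.9]
tcp_rot: [-180.0, 0.1, 8.9]
ft_force: [-5.3, 1.2, 2.7]
finger_gap: -0.0
tool_pos: [563.9, 0.4, 45.9]
tcp_rot: [-180.0, 0.1, 8.9]
ft_force: [-5.2, 2.3, 2.4]
tool_pos: [565.8, 0.7, 45.9]
tcp_rot: [-180.0, 0.1, 8.9]
ft_force: [-4.5, 2.0, 2.7]
tool_pos: [566.6, 0.8, 45.8]
tcp_rot: [-180.0, 0.1, 8.9]
ft_force: [-6.8, 0.9, 4.4]
```

```bash
python3 -m inch '[0.001,0.0002,0,0,0,0,255, 0,0,0,0,0,0,255]' | sed -n 2,4p
python3 -m inch '[0.001,0.0001,0,0,0,0,255, 0,0,0,0,0,0,255]' | sed -n 2,4p
python3 -m inch '[0.001,0.0002,0,0,0,0,255, 0,0,0,0,0,0,255]' | sed -n 2,4p
```

```text
tool_pos: [566.6, 0.8, 45.8]
tcp_rot: [-180.0, 0.3, 8.9]
ft_force: [-11.3, -0.1, 7.9]
tool_pos: [566.6, 0.8, 45.8]
tcp_rot: [-179.9, 0.4, 8.9]
ft_force: [-16.9, -1.2, 13.7]
tool_pos: [566.7, 0.8, 45.8]
tcp_rot: [-179.9, 0.5, 8.9]
ft_force: [-23.7, -1.7, 18.7]
```

The tray is on its stop: the position holds at 566.6 while the force climbs to 24 N. I back off, rise and look.

```bash
python3 -m inch '[-0.003,-0.0005,0,0,0,0,255, -0.005,-0.0008,0,0,0,0,255, -0.015,-0.0023,0,0,0,0,255, -0.025,-0.004,0,0,0,0,255, -0.02,0,0.03,0,0,0,255, -0.01,0,0.04,0,0,0,255, 0,-0.01,0.045,0,0,0,255, 0,-0.03,0.035,0,0,0,255, 0,-0.045,0,0,0,0,255, 0,-0.045,0,0,0,0,255]'
python3 -m inch '[0,-0.045,0,0,0,0,255, 0,-0.045,0,0,0,0,255, 0,-0.045,0,0,0,0,255, 0,-0.045,0,0,0,0,255, 0,-0.045,0,0,0,0,255, 0,0,0,0,0,0,255, 0,0,0,0,0,0,255]'
python3 - <<'E'
from h import *
p,d=r.snapshot('top');q,e=r.snapshot('scene')
cv2.imwrite('pics/e.png',np.hstack([cv2.resize(p[80:260,160:460],(400,240),interpolation=3),cv2.resize(q[200:440,150:550],(400,240),interpolation=3)])[:,:,::-1])
P=cloud('top',d);v,u=np.mgrid[:480,:640]
b=(p.max(2)<38)&(P[...,2]>60)&(P[...,2]<100)&(P[...,0]>600)&(P[...,0]<690)&(abs(P[...,1]-15)<30)
s=P[b];print(len(s),s.mean(0) if len(s) else '')
if len(s)>20:
    w=np.linalg.lstsq(np.c_[2*s,np.ones(len(s))],(s**2).sum(1),rcond=None)[0];print('ball',w[:3])
    print('moved',(w[:3]-[542.61,-3.19,75.42])[:2]@[.988,.155])
E
```

```text
time: 14.8
tool_pos: [494.1, -138.1, 198.9]
tcp_rot: [179.8, -0.3, 9.0]
ft_force: [0.8, 0.4, 0.3]
finger_gap: 0.6
time: 15.5
tool_pos: [492.2, -362.6, 195.8]
tcp_rot: [-180.0, -0.0, 8.8]
ft_force: [-0.2, 0.1, 0.4]
finger_gap: 0.0
166 [646.19751793  10.67452416  83.58746936]
ball [650.92446218  13.65228345  76.34322291]
moved 109.62524256383232
```

View pics/e.png

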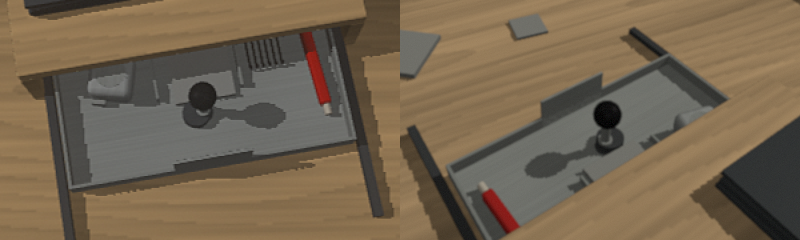

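The tray is home: the ball moved 109.6 mm along the slide. The rule case (left) and crayon (right) are level in the tray, and the cam at left crop (197,118) still bears on the slate. I hand in.

```bash
python3 -c "
from bench import r;print(r.hand_in())"
```

```text
the job is handed in; nothing more can be done
None
```

I turned the knob about 36° clockwise at 50 N grip until the cam nipped the slate, let go, and pushed the tray home. I handed the job in after about 15.6 s of the 58 s allowed. No verdict was reported.

- **Nip force:** I estimate 12 N, give or take about 2 N. This comes from the turning torque, which rose to about 0.37 N m while moving, against about 0.195 N m when free. It is the least certain result: single torque readings scattered by about ±0.035 N m, the free value was measured at a faster turning speed than the nipped one, and I did not re-measure the nip after letting go.
- **Grip on the ball:** the finger gap read 32–33 mm on the 35 mm ball, which I could not fully explain. The scene camera showed the cam turning with the tool.
- **Tray:** at the stop the tool held at x = 566.6 mm while the push force rose to about 24 N. The top camera put the ball 109.6 mm along the slide, against 110 mm expected.
- **Last picture:** the rule case and crayon holder lay level in the tray. The cam still bore on the slate, and the arm was clear of everything.

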